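Wedge the levelling table up to its stop

TASK

The small levelling table that carries a culture dish hangs low at the front. Take the aluminium wedge by its grip block, slide its thin end along the bench under the steel foot in the middle of the table's front edge, and push it in until the platform has risen to the height mark and bears snugly, but not hard, against the rubber bumper of the stop; then let go and leave the wedge standing there. Lift the platform only with the wedge, do not push against the platform or the stop yourself, and leave the other things where they are.

Things in the scene. Friction and masses are not known exactly. Their poses are not given: they have to be found in the camera images.
- stand: Fixed aluminium frame of the levelling table, on the bench. Origin on the bench below the platform's steel foot; x points from the open front (where the wedge goes in) to the hinge 140 mm behind, z up. Rails 10 mm high run back along both sides (y = +-78 mm); the front is open for 40 mm either side of the middle.
- platform: Hinged aluminium plate 150 mm deep x 140 mm wide x 6 mm, about 0.4 kg, with a culture dish held by pins. Origin on the hinge axis, 36.5 mm above the bench; x points back, z is the plate's normal. At rest it slopes 0.1 rad down to its front edge, 14 mm in front of the foot, 24 mm high, where two rubber legs at y = +-58 mm touch the bench. The front takes about 2 N to lift.
- stop_face (a point): Lowest point of the round rubber bumper (12 mm diameter) of the stop: the height mark. It hangs over the platform's front left corner, 12 mm behind the foot and 56 mm left of it (stand frame x = +12, y = +56 mm), 36 to 38 mm above the bench; the platform's top face meets it after rising 9 to 12 mm. The bumper gives under 1 mm under 10 N.
- stop_post: The fixed stop: upright post 12 mm in diameter and arm, 55 mm high, at the left of the stand's front (stand frame x = +12, y = +92 mm) with dark rings scribed round it. Same axes as the stand; origin on the stand's, at the height to which the post is set (within 1.2 mm of the bench top).
- wedge_grip (a point): Centre of the wedge's grip block, half-way up, 22.5 mm above the bench when the wedge stands on it. x points along the wedge to the thin end, z up. The block is 30 x 30 x 45 mm high and free to grasp from above across its y sides.
- wedge_tip (a point): Thin end of the wedge, 1.5 mm above its underside, 155 mm in x from the middle of the grip block. Same axes as wedge_grip.
- wedge: Loose aluminium wedge, 0.18 kg. Origin under the middle of its block, on the flat underside. The ramp falls from 34 mm high at x = +15 mm to 3 mm at x = +155 mm; 36 mm wide; friction 0.3, so it stays when let go, if it lay flat (held up or tipped in a grasp, it settles and slackens). It slides under at 2 to 3 N; from the stop on the push rises 2 to 3 N per mm; 4 to 10 N more is snug.
- beaker: Loose clear beaker, 45 mm wide, 59 mm high; origin under its centre. A bystander.
- spare_dish: Loose culture dish, 60 mm wide, 15 mm high; origin under its centre. A bystander.
- tape_roll: Loose roll of tape, 96 mm wide, 25 mm high; origin under its centre. A bystander.
- counter: Loose hand tally counter, 46 mm wide, 21 mm high; origin under its centre. A bystander.
- timer: Loose bench timer, 66 x 64 x 20 mm; origin under its centre. A bystander.
- foot_seat (a point): Where the steel foot leaves the underside of the plate, in the middle, 140 mm in front of the hinge; axes of the platform. The foot is 12 mm in diameter with a round end, screwed in by an unknown amount: its lowest point at rest is 4.5 to 11.5 mm above the bench and is not measured, so the wedge travel that meets the stop differs by up to 16 mm either way from a calculation.
There are look-alikes about, which are no part of the job. Leave any blue or brown look-alike of the stop_post alone.

How it is judged (in metres and radians):
On the way:
1. the wedge's thin end is under the platform's foot and carries it, before the stop is met (contact force between wedge and platform above 0.5 N and contact force between platform and stop_post below 0.2 N and x of wedge_tip in the frame of stand above 0.005 m), for 0.1 s.
At the end, for the whole second after the job is handed in: The platform bears against the stop's bumper with more than 2 N, held up by the wedge (more than 1.5 N between them), the wedge standing flat on the bench (within 0.06 rad) and at rest (contact force between platform and stop_post above 2 N and contact force between wedge and platform above 1.5 N and angle between wedge's own z axis and vertical below 0.06 rad and linear speed of wedge below 0.01 m/s); the robot touches nothing.
It fails at once if the platform is forced against the stop with more than 14 N (contact force between platform and stop_post above 14 N).
It fails at once if the robot pushes on the platform with more than 4 N (contact force between any of the arm, the fingers and platform above 4 N).
It fails at once if the robot pushes on the stop with more than 4 N (contact force between any of the arm, the fingers and stop_post above 4 N).
It fails at once if a bystander is moved by more than 30 mm (distance of any of beaker, spare_dish, tape_roll, counter, timer from where it was at the start of the episode above 0.03 m).
It also fails if it takes over 58 s, if anything falls off the work surface, if the arm or the gripper's body presses on something with over 40 N, if the wrist force passes 120 N, or if a joint passes its speed limit or range.

ROBOT

A 6-joint arm with a two-finger parallel gripper is mounted at the origin on a cart in front of the work surface, level with it; the furniture and walls round the work are solid. World frame = base frame: x ahead of the robot, y to its left, z up, the work surface at z = 0. Lengths are in mm, angles in rad, forces in N, time in s.
With the tool pointing down it reaches from about 275 to 975 mm from the base axis. Payload 8.4 kg.
Tool frame: the origin (TCP) lies between the finger pads; the fingertips stand 19 mm ahead of it and the grasp point (between the pads) is the TCP; z points along the fingers, y is the line along which they close (so a half turn about z gives the same grasp; the last joint's range is limited). The gripper opens to 92 mm and grips with 3 to 60 N. Pads are 20 mm wide; open, the fingers measure 128 mm over their backs; the gripper's body (75 mm by 189 mm) begins 69 mm behind the grasp point.
Start: joints at [-1.236, 0.353, 1.633, -0, 1.155, -0.002], TCP at [206.541, -589.889, 233.583] pointing down, gripper open.
Joint ranges: [-2.63, 2.63], [-0.92, 2.1], [0.06, 2.66], [-1.3, 4.44], [0, 2.69], [-3.02, 3.02]. Speed limits (rad/s): [2.22, 2.22, 2.79, 3.14, 3.14, 3.14].

INTERFACE

Orientations are given as a unit quaternion [x, y, z, w].
In Python, from rig import manip, vision gives the robot as it stands.
- The arm moves only by the tool apply_moves, never from a script. Its arguments are lists of equal length, an entry for each row: "translation": the shift along the tool's x, y, z in m, a list of three; "dr": the turn, a rotation vector about the tool's x, y, z in rad, a list of three. A call has 1 to 20 rows; each row shifts and turns the commanded pose from where the row before left it, along the tool's axes as they then stand; what a row does not reach is not made up. A row lasts 1/10 s, in which the tool goes at most 50 mm and 8.59 degrees, less where a joint would pass 70% of its speed; a pose out of reach is approached as far as the arm can. A call is refused whole if a number of a shift passes 0.05 or a number of a turn 0.15, either way. A call with a gripper value outside its range is refused whole. "hand" is the opening, from 0 (shut) to 1 (fully open), set as the call begins (left out, the last holds). The fingers move at their own pace and stop on an object; "force" is the grip in N (left out, the last holds). Time passes only in rows, so rows that do not move let the fingers close. It gives the time, the measured TCP pose, the force, the opening and the grip force at its end, in the units of the state.
- manip.get_obs(): the state, without advancing time (a new reading comes with each control period).
- vision.capture(name): name is "scene" or "top"; returns a dict with "frame" (480x640x3 uint8, red, green, blue), "intrinsics" (3x3 intrinsics, pixels), "R" (3x3) and "t" (3): a world point X has camera coordinates R X + t. Camera axes: x right, y down, z forward; pixel columns grow to the right and rows downward; lengths in mm; the calibration is good to about 2 mm. A picture is of the moment at which its call begins. There is no depth.
- manip.finish_job(): hands the job in; it is judged then, once.
The state is a dict: "t": time; "joint_positions": joint angles; "qvel": joint speeds; "joint_torque": joint torques, N m; "tcp_pos": TCP position; "tool_rot": TCP orientation; "wrist_force": force on the tool from outside, world axes, zero at the start; "torque": the same for the moment, N m; "gripper_width": finger opening in mm; "gripper_force": force on a finger pad.
Only numpy, scipy, OpenCV 4.12 (cv2) and the standard library are available. Lean on these libraries where they do the work, as an engineer would, in place of code of your own. Each camera call takes 0.05 s, during which the arm holds its last target. There are 200 camera calls.

## Working session

There is one attempt and no reset: what is moved stays moved. The work goes in short steps, Python scripts to look and compute and a tool call to move; the robot and the scene stay as the last step left them, time stands still between calls to the robot, and variables do not carry over. Pictures are saved under pics/ and viewed, at most 10 in all, crops included, and the job is handed in when it is done.

Besides the shell and the picture viewer there is one more tool, called after "Emit:" as name(argument=value, ...) on one line, values as JSON. apply_moves: Moves the arm, as the interface text tells. Its arguments: {"type":"object","properties":{"translation":{"type":"array","items":{"type":"array","items":{"type":"number"}}},"dr":{"type":"array","items":{"type":"array","items":{"type":"number"}}},"hand":{"type":"number"},"force":{"type":"number"}},"required":["translation","dr"]}

```bash
mkdir -p pics; python3 - <<'E'
from rig import manip, vision
import cv2,numpy as np
o=manip.get_obs();print(o)
for n in("scene","top"):
    c=vision.capture(n);cv2.imwrite(f"pics/{n}0.png",c["frame"][...,::-1]);print(n,c["intrinsics"],c["R"],c["t"])
    np.savez(f"pics/{n}0.npz",K=c["intrinsics"],R=c["R"],t=c["t"])
E
```

```text
{'t': 0.0, 'joint_positions': array([-1.23641144e+00,  3.53626499e-01,  1.63411618e+00,  3.73668294e-05,
        1.15519906e+00, -2.39835017e-03]), 'qvel': array([-0.00107871, -0.00023923,  0.00032527,  0.00027937, -0.00030865,
       -0.00139513]), 'joint_torque': array([ 3.92814356e-03, -5.93833959e+01, -3.34213114e+01,  6.99304487e-02,
        2.34713248e-02, -1.60609256e-04]), 'tcp_pos': array([ 206.39374829, -589.44975617,  232.88488026]), 'tool_rot': array([ 9.85856643e-01,  1.67589450e-01, -9.46034501e-05, -6.68096878e-04]), 'wrist_force': array([ 0.74207307,  0.04083261, -0.06485641]), 'torque': array([-0.01647777, -0.03463396, -0.03595851]), 'gripper_force': 0.0, 'gripper_width': 92.19143638335244}
scene [[541.18044392   0.         314.43248491]
 [  0.         541.18044392 235.9736174 ]
 [  0.           0.           1.        ]] [[-0.62635853 -0.77953147 -0.00238507]
 [-0.58411924  0.47136527 -0.66077189]
 [ 0.51621672 -0.41248694 -0.75058299]] [ 397.87251417  347.40878895 1057.17531153]
top [[542.71562637   0.         318.66889119]
 [  0.         542.71562637 241.13098627]
 [  0.           0.           1.        ]] [[ 0.04277785 -0.99907381 -0.00464594]
 [-0.97630833 -0.04081492 -0.21249985]
 [ 0.21211341  0.01362615 -0.97715006]] [ 43.00316742 590.76324166 969.52940955]
```

View pics/scene0.png

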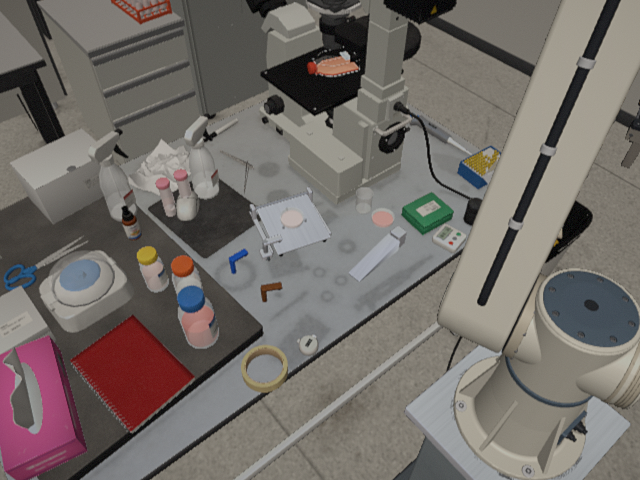

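View pics/top0.png

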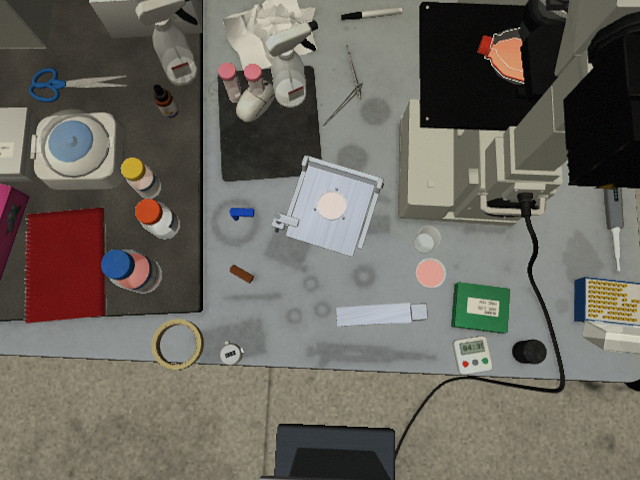

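The scene view shows the stand at about (290,222) and the wedge from (355,275) to (398,237). In the top view the platform is at about (332,205) and the wedge runs from (337,317) to (419,312). I'll enlarge both views.

```bash
python3 - <<'E'
import cv2
a=cv2.imread("pics/top0.png")[145:335,215:440];cv2.imwrite("pics/topc.png",cv2.resize(a,None,fx=3.5,fy=3.1,interpolation=3) if 0 else cv2.resize(a,None,fx=3,fy=3,interpolation=3))
a=cv2.imread("pics/scene0.png")[180:290,235:415];cv2.imwrite("pics/scenec.png",cv2.resize(a,None,fx=4,fy=4,interpolation=3))
E
```

```text
(no output)
```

View pics/topc.png

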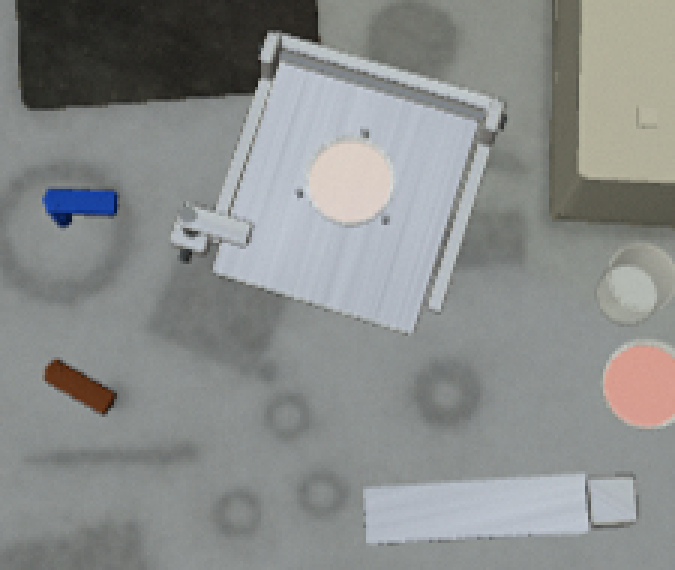

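View pics/scenec.png

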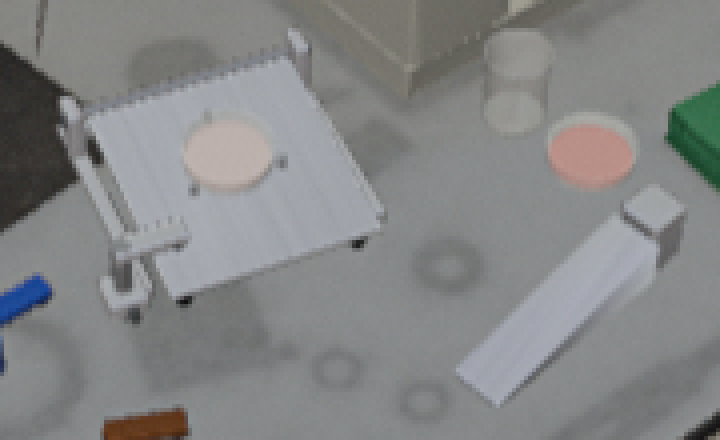

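The crops show these points:

| Point | Top crop (px) | Scene crop (px) |
|---|---|---|
| Platform front corners | (213,272), (413,333) | (170,293), (381,220) |
| Wedge tip corners | (364,488), (368,543) | (457,371), (498,404) |
| Block top corners | near (588,480) to (637,522) | near (622,207) to (685,206) |

```bash
cat >geo.py <<'E'
import numpy as np,cv2
C={n:np.load(f"pics/{n}0.npz") for n in("top","scene")}
def pm(n):
    c=C[n];return c["K"]@np.c_[c["R"],c["t"]]
off={"top":(215,145,3),"scene":(235,180,4)}
def px(n,p):
    a,b,s=off[n];return np.array([a+(p[0]+.5)/s-.5,b+(p[1]+.5)/s-.5])
def tri(pt,ps):
    X=cv2.triangulatePoints(pm("top"),pm("scene"),px("top",pt).reshape(2,1),px("scene",ps).reshape(2,1)).ravel();X=X[:3]/X[3]
    r=pm("scene")@np.r_[X,1];return X,np.linalg.norm(r[:2]/r[2]-px("scene",ps))
def onz(n,p,z):
    c=C[n];d=c["R"].T@np.linalg.inv(c["K"])@np.r_[px(n,p),1];o=-c["R"].T@c["t"];return o+d*(z-o[2])/d[2]
E
python3 - <<'E'
from geo import *
np.set_printoptions(precision=1,suppress=True)
for k,a,b,z in [("pFL",(213,272),(170,293),24),("pFR",(413,333),(381,218),24),("tipL/R a",(364,488),(498,404),3),("tip b",(368,543),(457,371),3),
 ("tip a swap",(364,488),(457,371),3),("tip b swap",(368,543),(498,404),3),
 ("blk centre",(612,501),(654,208),45),("dish",(350,181),(229,153),45)]:
    print(k,*tri(a,b),onz("top",a,z),onz("scene",b,z))
for k,p,z in [("rL",(281,65),37),("rR",(480,122),37),("postT",(190,213),55),("blk1",(588,480),45),("blk2",(634,476),45),("blk3",(637,522),45),("blk4",(590,526),45),("ramp1",(586,475),34),("ramp2",(587,531),34)]: print(k,onz("top",p,z))
E
```

```text
pFL [607.2 135.4  23.7] 0.5936942579709462 [606.  134.4  24. ] [608.2 136.3  24. ]
pFR [570.3   2.1  29.7] 0.439789812138449 [570.6   1.1  24. ] [575.   -0.6  24. ]
tipL/R a [462.6  18.9 -29.3] 6.171084908834173 [470.   29.1   3. ] [434.2  27.2   3. ]
tip b [443.1  35.1  29.6] 5.838491638183583 [434.4  25.2   3. ] [467.6  29.8   3. ]
tip a swap [469.8  28.6  -0.1] 0.2655261517404741 [470.   29.1   3. ] [467.6  29.8   3. ]
tip b swap [435.   25.5   0.6] 0.2521002407359088 [434.4  25.2   3. ] [434.2  27.2   3. ]
blk centre [ 465.4 -126.2   40.2] 0.2723112670967891 [ 464.5 -125.8   45. ] [ 463.2 -122.4   45. ]
dish [668.3  46.2  36.6] 0.12562817424837674 [666.2  46.4  45. ] [661.6  50.5  45. ]
rL [747.4  95.7  37. ]
rR [712.8 -38.6  37. ]
postT [637.5 149.1  55. ]
blk1 [ 477.  -110.7   45. ]
blk2 [ 480.7 -139.6   45. ]
blk3 [ 452.  -141.5   45. ]
blk4 [ 448.3 -112.1   45. ]
ramp1 [ 481.3 -111.2   34. ]
ramp2 [ 445.9 -112.    34. ]
```

Heights and sizes agree with the text: tip z is about 0, the platform edge about 24, and the post where it should be. I take the foot at about (602.5, 64.4) with stand yaw −14.9°. The wedge block is at (464, −126) with yaw 94.6°. I'll move above the block first.

Emit:
apply_moves(translation=[[0.0283,-0.0251,0],[0.0283,-0.0251,0],[0.0283,-0.0251,0],[0.0283,-0.0251,0],[0.0283,-0.0251,0],[0.0283,-0.0251,0],[0.0283,-0.0251,0],[0.0283,-0.0251,0],[0.0283,-0.0251,0],[0.0283,-0.0251,0],[0.0283,-0.0251,0],[0.0283,-0.0251,0],[0.0283,-0.0251,0],[0.0283,-0.0251,0],[0,0,0.01],[0,0,0.01],[0,0,0.01],[0,0,0.01],[0,0,0.01],[0,0,0]], dr=[[0,0,0],[0,0,0],[0,0,0],[0,0,0],[0,0,0],[0,0,0],[0,0,0],[0,0,0],[0,0,0],[0,0,0],[0,0,-0.131],[0,0,-0.131],[0,0,-0.131],[0,0,-0.131],[0,0,-0.131],[0,0,-0.131],[0,0,-0.131],[0,0,-0.131],[0,0,-0.131],[0,0,-0.131]], hand=0.52)

```text
t: 2.1
tcp_pos: [435.6, -116.7, 182.2]
tool_rot: [0.678, 0.735, -0.001, -0.001]
wrist_force: [1.3, 0.2, 0.2]
gripper_width: 48.1
gripper_force: 0.0
```

```bash
cat >st.py <<'E'
import sys,numpy as np
from rig import manip
from scipy.spatial.transform import Rotation as Ro
o=manip.get_obs();p=o["tcp_pos"];M=Ro.from_quat(o["tool_rot"]).as_matrix()
a=np.degrees(np.arctan2(M[1,1],M[0,1]))
print("t",o["t"],"tcp",p.round(1),"yaw_y",a.round(2),"tilt",(M[:2,2]*1000).round(1),"F",o["wrist_force"].round(2),"T",o["torque"].round(2),"w",round(o["gripper_width"],1),"gf",round(o["gripper_force"],1),"j6",o["joint_positions"][5].round(2))
if len(sys.argv)>4:
    t=np.array(list(map(float,sys.argv[1:4])));print("tool delta mm",(M.T@(t-p)).round(1),"drz",np.radians(a-float(sys.argv[4])).round(3))
E
python3 st.py 464 -126 90 4.6
python3 -c "
from geo import *
print(onz('top',(648,384),7),onz('scene',(590,155),7))"
```

```text
t 2.1 tcp [ 435.6 -116.7  182.2] yaw_y 4.67 tilt [-2.5  0.7] F [1.27 0.22 0.23] T [-0.02 -0.04  0.  ] w 48.1 gf 0.0 j6 -0.35
tool delta mm [-11.7  27.8  92.1] drz 0.001
[ 546.03128695 -155.94445778    7.        ] [ 543.42096597 -149.99493198    7.        ]
```

Emit:
apply_moves(translation=[[-0.003,0.007,0.018],[-0.003,0.007,0.018],[-0.003,0.007,0.018],[-0.0027,0.0068,0.018],[0,0,0.02],[0,0,0.02],[0,0,0.02],[0,0,0.01],[0,0,0.005],[0,0,0]], dr=[[0,0,0],[0,0,0],[0,0,0],[0,0,0],[0,0,0],[0,0,0],[0,0,0],[0,0,0],[0,0,0],[0,0,0]])

```text
t: 3.1
tcp_pos: [465.0, -126.5, 36.3]
tool_rot: [0.68, 0.733, -0.0, -0.0]
wrist_force: [0.6, 0.3, -0.2]
gripper_width: 47.7
gripper_force: 0.0
```

```bash
python3 st.py 464 -126 25 4.6
python3 - <<'E'
from rig import vision
import cv2
a=vision.capture("scene")["frame"][160:310,330:480,::-1];b=vision.capture("top")["frame"][240:390,320:470,::-1]
cv2.imwrite("pics/g1.png",cv2.resize(cv2.hconcat([a.copy(),b.copy()]),None,fx=2.6,fy=2.6,interpolation=3))
E
```

```text
t 3.1 tcp [ 465.  -126.5   36.3] yaw_y 4.35 tilt [-0.8  0.2] F [ 0.57  0.29 -0.21] T [-0.08 -0.06 -0.  ] w 47.7 gf 0.0 j6 -0.34
tool delta mm [ 0.6 -1.  11.3] drz -0.004
```

View pics/g1.png

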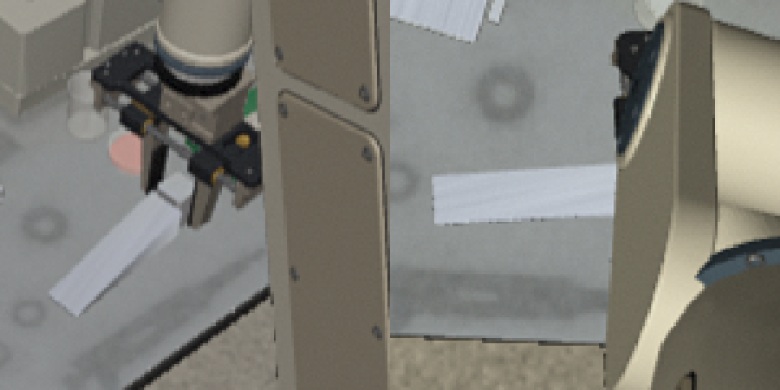

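The fingers straddle the block, around (180,190) in the left panel, clear of the dish. I'll go down and grip firmly, then lift slightly.

Emit:
apply_moves(translation=[[0,0,0.006],[0,0,0.006],[0,0,0],[0,0,0]], dr=[[0,0,0],[0,0,0],[0,0,0],[0,0,0]])

```text
t: 3.6
tcp_pos: [465.1, -126.5, 24.4]
tool_rot: [0.68, 0.733, -0.0, -0.0]
wrist_force: [0.2, -0.8, -0.1]
gripper_width: 48.0
gripper_force: 0.0
```

Emit:
apply_moves(translation=[[0,0,0],[0,0,0],[0,0,0],[0,0,0],[0,0,0],[0,0,0],[0,0,0],[0,0,0]], dr=[[0,0,0],[0,0,0],[0,0,0],[0,0,0],[0,0,0],[0,0,0],[0,0,0],[0,0,0]], hand=0.1, force=40)

```text
t: 4.4
tcp_pos: [465.4, -126.6, 24.7]
tool_rot: [0.68, 0.733, 0.0, 0.0]
wrist_force: [-0.9, 0.3, 4.0]
gripper_width: 30.0
gripper_force: 40.0
```

Emit:
apply_moves(translation=[[0,0,-0.004],[0,0,-0.004],[0,0,-0.004],[0,0,0],[0,0,0]], dr=[[0,0,0],[0,0,0],[0,0,0],[0,0,0],[0,0,0]])

```text
t: 4.9
tcp_pos: [465.3, -126.6, 36.8]
tool_rot: [0.68, 0.733, 0.0, 0.0]
wrist_force: [1.1, 0.7, -1.7]
gripper_width: 29.8
gripper_force: 40.0
```

```bash
python3 st.py 395 120 40 -104.9
```

```text
t 4.9 tcp [ 465.3 -126.6   36.8] yaw_y 4.35 tilt [ 0.4 -0.1] F [ 1.15  0.73 -1.74] T [-0.12 -0.14  0.05] w 29.8 gf 40.0 j6 -0.34
tool delta mm [251.2 -51.4  -3.3] drz 1.907
```

Emit:
apply_moves(translation=[[0.0295,-0.0061,0],[0.0295,-0.0061,0],[0.0295,-0.0061,0],[0,0,0],[0,0,0],[0,0,0],[0,0,0],[0,0,0],[0,0,0],[0,0,0],[0.0073,-0.0373,0],[0.0073,-0.0373,0],[0.0073,-0.0373,0],[0,0,0],[0,0,0],[0,0,0],[0,0,0],[0,0,0],[0,0,0],[0,0,0]], dr=[[0,0,0],[0,0,0],[0,0,0],[0,0,0.136],[0,0,0.136],[0,0,0.136],[0,0,0.136],[0,0,0.136],[0,0,0.136],[0,0,0.136],[0,0,0],[0,0,0],[0,0,0],[0,0,0.136],[0,0,0.136],[0,0,0.136],[0,0,0.136],[0,0,0.136],[0,0,0.136],[0,0,0.136]])

```text
t: 6.9
tcp_pos: [385.3, 60.3, 36.5]
tool_rot: [0.991, -0.131, -0.0, 0.0]
wrist_force: [-0.4, -0.3, -0.6]
gripper_width: 30.0
gripper_force: 39.9
```

```bash
python3 st.py 395 120 37 -104.9
```

```text
t 6.9 tcp [385.3  60.3  36.5] yaw_y -105.06 tilt [-0.3  0. ] F [-0.44 -0.26 -0.6 ] T [ 0.08  0.09 -0.03] w 30.0 gf 39.9 j6 1.98
tool delta mm [ -6.2 -60.2  -0.5] drz -0.003
```

Emit:
apply_moves(translation=[[-0.0016,-0.015,0],[-0.0016,-0.015,0],[-0.0016,-0.015,0],[-0.0016,-0.015,0],[0,0,0.004],[0,0,0.004],[0,0,0.003],[0,0,0.001],[0,0,0]], dr=[[0,0,0],[0,0,0],[0,0,0],[0,0,0],[0,0,0],[0,0,0],[0,0,0],[0,0,0],[0,0,0]])

```text
t: 7.8
tcp_pos: [393.9, 119.3, 24.7]
tool_rot: [0.992, -0.129, -0.001, 0.0]
wrist_force: [-4.0, 1.1, 9.7]
gripper_width: 30.0
gripper_force: 40.0
```

```bash
python3 st.py 395 120 24.6 -104.9
python3 - <<'E'
from rig import vision
import cv2
a=vision.capture("scene")["frame"][180:320,220:400,::-1];b=vision.capture("top")["frame"][180:360,240:390,::-1]
cv2.imwrite("pics/p1.png",cv2.resize(a,None,fx=4,fy=4,interpolation=3));cv2.imwrite("pics/p2.png",cv2.resize(b,None,fx=3,fy=3,interpolation=3))
E
```

```text
t 7.8 tcp [393.9 119.3  24.7] yaw_y -104.78 tilt [-1.2 -0.2] F [-3.98  1.06  9.73] T [0.19 0.42 0.1 ] w 30.0 gf 40.0 j6 2.12
tool delta mm [ 0.9 -1.   0.1] drz 0.002
```

View pics/p1.png

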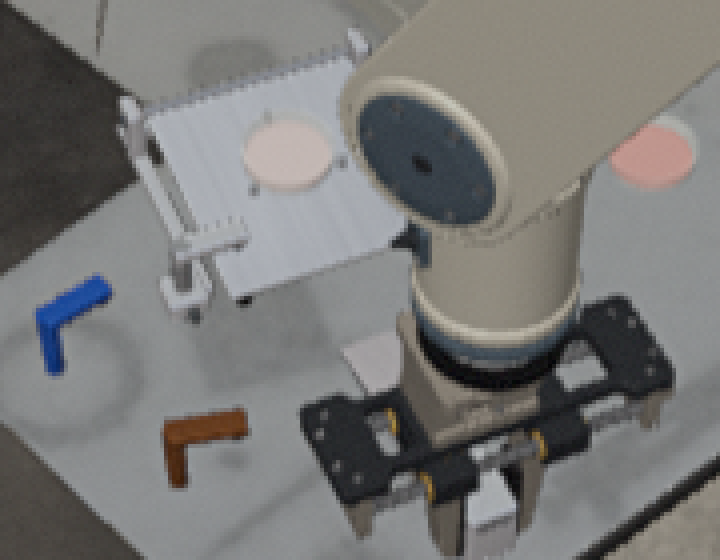

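View pics/p2.png

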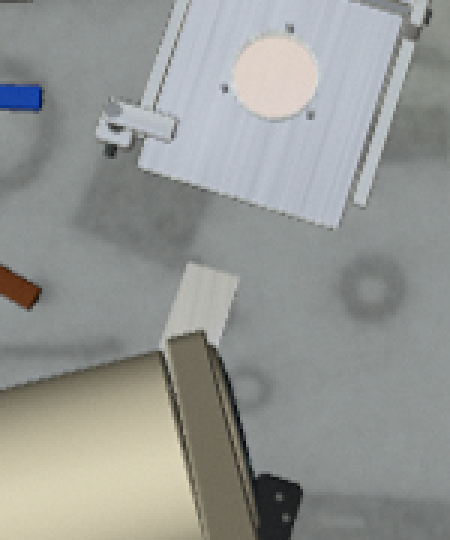

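The thin end shows in the top crop at (190,262)–(239,276), with the platform front edge at (138,169)–(338,228). I'll check the alignment.

```bash
python3 - <<'E'
from geo import *
off["top"]=(240,180,3)
np.set_printoptions(precision=1,suppress=True)
a,b=onz("top",(190,262),3),onz("top",(239,276),3);print(a,b,(a+b)/2)
f=np.array([onz("top",(138,169),24),onz("top",(338,228),24)]);m=f.mean(0)
y=(f[0]-f[1])[:2];y/=np.linalg.norm(y);x=np.array([y[1],-y[0]]);print("yaw",np.degrees(np.arctan2(x[1],x[0])))
foot=m[:2]+14*x;t=((a+b)/2)[:2]-foot;print(foot,"tip in stand",t@x,t@y)
g=np.array([393.9,119.3])-foot;print("grip in stand",g@x,g@y)
w=(a-b)[:2];print("tip edge yaw",np.degrees(np.arctan2(-w[0],w[1])))
E
```

```text
[547.4  97.8   3. ] [539.4  64.8   3. ] [543.4  81.3   3. ]
yaw -14.368563598463863
[601.2  64.2] tip in stand -60.19565795600358 2.1859602743667295
grip in stand -214.45937956280494 1.8980357707942854
tip edge yaw -13.700207370067384
```

Emit:
apply_moves(translation=[[0,0,0],[0,0,0],[0,0,0],[0,0,-0.0005],[0,0,0]], dr=[[0,0,0],[0,0,0],[0,0,0],[0,0,0],[0,0,0]], hand=0.45)

```text
t: 8.4
tcp_pos: [394.6, 119.9, 25.1]
tool_rot: [0.992, -0.128, -0.0, -0.0]
wrist_force: [0.6, -0.5, -0.2]
gripper_width: 41.2
gripper_force: 0.0
```

Emit:
apply_moves(translation=[[0,0,0],[0,0,0],[0,0,0],[0,0,0],[0,0,0],[0,0,0],[0,0,0]], dr=[[0,0,0],[0,0,0],[0,0,0],[0,0,0],[0,0,0],[0,0,0],[0,0,0]], hand=0.1, force=40)

```text
t: 9.1
tcp_pos: [394.5, 119.9, 25.1]
tool_rot: [0.992, -0.128, -0.0, -0.0]
wrist_force: [0.4, -0.8, -0.1]
gripper_width: 29.7
gripper_force: 40.0
```

Emit:
apply_moves(translation=[[0.01,0.001,0],[0.01,0.0005,0],[0.01,0,0],[0.01,0,0],[0.005,0,0],[0,0,0],[0,0,0]], dr=[[0,0,0],[0,0,0],[0,0,0],[0,0,0],[0,0,0],[0,0,0],[0,0,0]])

```text
t: 9.8
tcp_pos: [438.0, 107.0, 25.1]
tool_rot: [0.992, -0.128, 0.0, -0.0]
wrist_force: [1.4, -0.2, 0.7]
gripper_width: 29.5
gripper_force: 40.0
```

```bash
cat >>st.py <<'E'
from rig import vision
F=[]
for _ in range(int(4)):
    F.append(manip.get_obs()["wrist_force"]); vision.capture("top")
F=np.mean(F,0);x=np.array([.9664,-.257]);y=np.array([.257,.9664]);g=p[:2]-[601.5,64.3]
print("Fx,Fy stand",(F[:2]@x).round(2),(F[:2]@y).round(2),"Fz",F[2].round(2),"tip x",(g@x+154.5).round(1),"y",(g@y).round(1))
E
python3 st.py
```

```text
t 9.8 tcp [438.  107.   25.1] yaw_y -104.75 tilt [0.6 0.1] F [ 1.43 -0.16  0.71] T [ 0.03 -0.14 -0.03] w 29.5 gf 40.0 j6 2.06
Fx,Fy stand 0.81 0.46 Fz 0.47 tip x -14.4 y -0.7
```

Emit:
apply_moves(translation=[[0.005,0,0],[0.005,0,0],[0.005,0,0],[0.005,0,0],[0.005,0,0],[0.005,0,0],[0,0,0],[0,0,0]], dr=[[0,0,0],[0,0,0],[0,0,0],[0,0,0],[0,0,0],[0,0,0],[0,0,0],[0,0,0]])

```text
t: 10.8
tcp_pos: [467.4, 99.4, 25.1]
tool_rot: [0.992, -0.128, 0.001, -0.0]
wrist_force: [1.1, 0.1, 0.6]
gripper_width: 30.0
gripper_force: 40.0
```

```bash
sed -i 's/int(4)/8/' st.py; python3 st.py
```

```text
t 10.8 tcp [467.4  99.4  25.1] yaw_y -104.74 tilt [1.1 0.1] F [1.09 0.06 0.57] T [ 0.03 -0.18  0.04] w 30.0 gf 40.0 j6 2.03
Fx,Fy stand 0.64 0.19 Fz 0.47 tip x 15.9 y -0.6
```

Emit:
apply_moves(translation=[[0.003,0,0],[0.003,0,0],[0.003,0,0],[0.003,0,0],[0.003,0,0],[0,0,0]], dr=[[0,0,0],[0,0,0],[0,0,0],[0,0,0],[0,0,0],[0,0,0]])

```text
t: 11.8
tcp_pos: [481.9, 95.5, 25.1]
tool_rot: [0.992, -0.128, 0.0, -0.0]
wrist_force: [0.5, -0.5, 0.7]
gripper_width: 29.6
gripper_force: 40.0
```

```bash
python3 st.py
```

```text
t 11.8 tcp [481.9  95.5  25.1] yaw_y -104.74 tilt [0.8 0. ] F [ 0.5  -0.48  0.73] T [-0.04 -0.08  0.03] w 29.6 gf 40.0 j6 2.02
Fx,Fy stand 0.94 0.12 Fz 0.44 tip x 30.9 y -0.6
```

Emit:
apply_moves(translation=[[0.003,0,0],[0.003,0,0],[0.003,0,0],[0.003,0,0],[0,0,0]], dr=[[0,0,0],[0,0,0],[0,0,0],[0,0,0],[0,0,0]])

```text
t: 12.7
tcp_pos: [492.6, 92.4, 25.1]
tool_rot: [0.992, -0.128, -0.0, 0.0]
wrist_force: [-4.0, 0.2, 4.0]
gripper_width: 29.8
gripper_force: 40.0
```

```bash
python3 st.py
```

```text
t 12.7 tcp [492.6  92.4  25.1] yaw_y -104.75 tilt [-0.9 -0. ] F [-3.99  0.19  3.99] T [ 0.13  0.37 -0.11] w 29.8 gf 40.0 j6 2.01
Fx,Fy stand -2.92 -0.68 Fz 4.59 tip x 42.1 y -0.8
```

The foot is now carried, from tip x of about 35 on. The stop is expected near 80–95.

Emit:
apply_moves(translation=[[0.003,0,0],[0.003,0,0],[0.003,0,0],[0.003,0,0],[0.003,0,0],[0.003,0,0],[0,0,0]], dr=[[0,0,0],[0,0,0],[0,0,0],[0,0,0],[0,0,0],[0,0,0],[0,0,0]])

```text
t: 13.8
tcp_pos: [510.0, 87.9, 25.1]
tool_rot: [0.992, -0.128, -0.0, 0.0]
wrist_force: [-2.9, -0.1, 4.9]
gripper_width: 30.0
gripper_force: 40.0
```

```bash
python3 st.py
```

```text
t 13.8 tcp [510.   87.9  25.1] yaw_y -104.74 tilt [-0.8 -0.1] F [-2.88 -0.14  4.9 ] T [ 0.08  0.41 -0.05] w 30.0 gf 40.0 j6 2.0
Fx,Fy stand -3.15 -0.95 Fz 5.55 tip x 60.0 y -0.7
```

Emit:
apply_moves(translation=[[0.002,0,0],[0.002,0,0],[0.002,0,0],[0.002,0,0],[0.002,0,0],[0,0,0]], dr=[[0,0,0],[0,0,0],[0,0,0],[0,0,0],[0,0,0],[0,0,0]])

```text
t: 14.8
tcp_pos: [519.4, 85.3, 25.1]
tool_rot: [0.992, -0.128, -0.001, 0.0]
wrist_force: [-4.2, 0.2, 6.4]
gripper_width: 29.9
gripper_force: 40.0
```

```bash
python3 st.py
```

```text
t 14.8 tcp [519.4  85.3  25.1] yaw_y -104.75 tilt [-1.1 -0.1] F [-4.23  0.19  6.37] T [ 0.18  0.44 -0.05] w 29.9 gf 40.0 j6 1.99
Fx,Fy stand -4.29 -0.51 Fz 6.32 tip x 69.8 y -0.8
```

The vertical load is building up in the grasp, so I'll release and regrip to relieve it.

Emit:
apply_moves(translation=[[0,0,0],[0,0,0],[0,0,0],[0,0,0],[0,0,0]], dr=[[0,0,0],[0,0,0],[0,0,0],[0,0,0],[0,0,0]], hand=0.42)

```text
t: 15.7
tcp_pos: [519.9, 85.4, 25.0]
tool_rot: [0.992, -0.128, 0.0, 0.0]
wrist_force: [0.2, 0.8, -0.5]
gripper_width: 38.4
gripper_force: 0.0
```

```bash
python3 st.py
```

```text
t 15.7 tcp [519.9  85.4  25. ] yaw_y -104.74 tilt [ 0. -0.] F [ 0.23  0.8  -0.46] T [ 0.03  0.02 -0.05] w 38.4 gf 0.0 j6 1.99
Fx,Fy stand -0.09 -0.13 Fz 0.09 tip x 70.3 y -0.6
```

Emit:
apply_moves(translation=[[0,0,0],[0,0,0],[0,0,0],[0,0,0],[0,0,0],[0,0,0],[0,0,0]], dr=[[0,0,0],[0,0,0],[0,0,0],[0,0,0],[0,0,0],[0,0,0],[0,0,0]], hand=0.1)

```text
t: 16.8
tcp_pos: [519.9, 85.4, 25.1]
tool_rot: [0.992, -0.128, -0.0, 0.0]
wrist_force: [-0.5, -0.6, 0.7]
gripper_width: 29.5
gripper_force: 40.0
```

Emit:
apply_moves(translation=[[0.002,0,0],[0.002,0,0],[0,0,0]], dr=[[0,0,0],[0,0,0],[0,0,0]])

```text
t: 17.1
tcp_pos: [523.2, 84.4, 25.1]
tool_rot: [0.992, -0.128, -0.001, 0.0]
wrist_force: [-2.7, 0.6, 3.7]
gripper_width: 29.3
gripper_force: 40.0
```

```bash
python3 st.py
```

```text
t 17.1 tcp [523.2  84.4  25.1] yaw_y -104.74 tilt [-1.1 -0. ] F [-2.65  0.62  3.66] T [ 0.08  0.35 -0.03] w 29.3 gf 40.0 j6 1.98
Fx,Fy stand -3.88 -0.74 Fz 4.51 tip x 73.7 y -0.7
```

Emit:
apply_moves(translation=[[0.001,0,0],[0.001,0,0],[0.001,0,0],[0,0,0]], dr=[[0,0,0],[0,0,0],[0,0,0],[0,0,0]])

```text
t: 17.9
tcp_pos: [526.2, 83.7, 25.1]
tool_rot: [0.992, -0.128, -0.0, 0.0]
wrist_force: [-4.6, 1.2, 5.7]
gripper_width: 29.9
gripper_force: 40.0
```

```bash
python3 st.py
```

```text
t 17.9 tcp [526.2  83.7  25.1] yaw_y -104.74 tilt [-0.9  0. ] F [-4.55  1.19  5.66] T [ 0.19  0.6  -0.01] w 29.9 gf 40.0 j6 1.98
Fx,Fy stand -4.94 -0.57 Fz 5.35 tip x 76.7 y -0.6
```

Emit:
apply_moves(translation=[[0.001,0,0],[0.001,0,0],[0,0,0]], dr=[[0,0,0],[0,0,0],[0,0,0]])

```text
t: 18.6
tcp_pos: [528.1, 83.2, 25.1]
tool_rot: [0.992, -0.128, -0.0, 0.0]
wrist_force: [-4.2, 1.2, 5.9]
gripper_width: 30.0
gripper_force: 40.0
```

```bash
python3 st.py
```

```text
t 18.6 tcp [528.1  83.2  25.1] yaw_y -104.74 tilt [-0.9 -0. ] F [-4.23  1.19  5.92] T [ 0.16  0.66 -0.05] w 30.0 gf 40.0 j6 1.98
Fx,Fy stand -4.37 -0.11 Fz 5.26 tip x 78.7 y -0.6
```

Emit:
apply_moves(translation=[[0.001,0,0],[0.001,0,0],[0,0,0]], dr=[[0,0,0],[0,0,0],[0,0,0]])

```text
t: 19.3
tcp_pos: [530.0, 82.6, 25.1]
tool_rot: [0.992, -0.128, -0.0, 0.0]
wrist_force: [-4.2, 0.7, 4.9]
gripper_width: 29.6
gripper_force: 40.0
```

```bash
python3 st.py
```

```text
t 19.3 tcp [530.   82.6  25.1] yaw_y -104.74 tilt [-1.  0.] F [-4.21  0.68  4.94] T [0.19 0.6  0.01] w 29.6 gf 40.0 j6 1.98
Fx,Fy stand -4.66 -0.26 Fz 5.42 tip x 80.7 y -0.6
```

Emit:
apply_moves(translation=[[0.001,0,0],[0.0005,0,0],[0,0,0]], dr=[[0,0,0],[0,0,0],[0,0,0]])

```text
t: 20.0
tcp_pos: [531.4, 82.3, 25.1]
tool_rot: [0.992, -0.128, -0.001, 0.0]
wrist_force: [-4.7, 0.2, 5.8]
gripper_width: 29.8
gripper_force: 40.0
```

```bash
python3 st.py
```

```text
t 20.0 tcp [531.4  82.3  25.1] yaw_y -104.73 tilt [-1.1  0. ] F [-4.69  0.15  5.79] T [0.24 0.66 0.  ] w 29.8 gf 40.0 j6 1.98
Fx,Fy stand -5.29 -0.28 Fz 5.86 tip x 82.1 y -0.6
```

Emit:
apply_moves(translation=[[0.001,0,0],[0,0,0]], dr=[[0,0,0],[0,0,0]])

```text
t: 20.6
tcp_pos: [532.4, 82.1, 25.1]
tool_rot: [0.992, -0.128, -0.0, 0.0]
wrist_force: [-4.7, 1.6, 5.8]
gripper_width: 29.6
gripper_force: 40.0
```

```bash
python3 st.py
```

```text
t 20.6 tcp [532.4  82.1  25.1] yaw_y -104.74 tilt [-0.9  0. ] F [-4.73  1.56  5.8 ] T [0.22 0.59 0.01] w 29.6 gf 40.0 j6 1.98
Fx,Fy stand -5.1 -0.57 Fz 5.88 tip x 83.2 y -0.6
```

Emit:
apply_moves(translation=[[0.001,0,0],[0,0,0]], dr=[[0,0,0],[0,0,0]])

```text
t: 21.2
tcp_pos: [533.4, 81.8, 25.1]
tool_rot: [0.992, -0.128, -0.001, 0.0]
wrist_force: [-4.8, 1.2, 6.1]
gripper_width: 29.4
gripper_force: 40.0
```

```bash
python3 st.py
```

```text
t 21.2 tcp [533.4  81.8  25.1] yaw_y -104.74 tilt [-1. -0.] F [-4.78  1.25  6.14] T [ 0.24  0.66 -0.03] w 29.4 gf 40.0 j6 1.98
Fx,Fy stand -4.91 -0.07 Fz 5.56 tip x 84.2 y -0.6
```

Emit:
apply_moves(translation=[[0.001,0,0],[0.0005,0,0],[0,0,0]], dr=[[0,0,0],[0,0,0],[0,0,0]])

```text
t: 21.9
tcp_pos: [534.8, 81.4, 25.1]
tool_rot: [0.992, -0.128, -0.001, 0.0]
wrist_force: [-4.9, 1.1, 5.8]
gripper_width: 29.6
gripper_force: 40.0
```

```bash
python3 st.py
```

```text
t 21.9 tcp [534.8  81.4  25.1] yaw_y -104.74 tilt [-1.1  0. ] F [-4.92  1.08  5.77] T [0.24 0.58 0.01] w 29.6 gf 40.0 j6 1.98
Fx,Fy stand -5.42 -0.34 Fz 6.2 tip x 85.6 y -0.6
```

Emit:
apply_moves(translation=[[0.001,0,0],[0,0,0]], dr=[[0,0,0],[0,0,0]])

```text
t: 22.5
tcp_pos: [535.8, 81.2, 25.1]
tool_rot: [0.992, -0.128, -0.0, 0.0]
wrist_force: [-5.0, 1.3, 4.4]
gripper_width: 29.7
gripper_force: 40.0
```

```bash
python3 st.py
```

```text
t 22.5 tcp [535.8  81.2  25.1] yaw_y -104.74 tilt [-1.  0.] F [-4.99  1.27  4.4 ] T [0.22 0.63 0.03] w 29.7 gf 40.0 j6 1.98
Fx,Fy stand -5.06 -0.42 Fz 5.49 tip x 86.7 y -0.6
```

Emit:
apply_moves(translation=[[0.001,0,0],[0.0005,0,0],[0,0,0]], dr=[[0,0,0],[0,0,0],[0,0,0]])

```text
t: 23.2
tcp_pos: [536.9, 80.8, 25.1]
tool_rot: [0.992, -0.128, -0.001, 0.0]
wrist_force: [-6.6, 2.1, 7.4]
gripper_width: 30.1
gripper_force: 40.0
```

```bash
python3 st.py
```

```text
t 23.2 tcp [536.9  80.8  25.1] yaw_y -104.74 tilt [-1.5  0.1] F [-6.63  2.14  7.43] T [0.3  0.7  0.02] w 30.1 gf 40.0 j6 1.97
Fx,Fy stand -6.37 0.07 Fz 7.04 tip x 87.8 y -0.6
```

Emit:
apply_moves(translation=[[0.001,0,0],[0,0,0]], dr=[[0,0,0],[0,0,0]])

```text
t: 23.8
tcp_pos: [537.7, 80.6, 25.1]
tool_rot: [0.992, -0.128, -0.001, 0.0]
wrist_force: [-7.7, 1.4, 7.8]
gripper_width: 29.5
gripper_force: 40.0
```

```bash
python3 st.py
```

```text
t 23.8 tcp [537.7  80.6  25.1] yaw_y -104.74 tilt [-2.   0.1] F [-7.71  1.36  7.79] T [0.35 0.78 0.02] w 29.5 gf 40.0 j6 1.97
Fx,Fy stand -7.44 -0.09 Fz 7.46 tip x 88.6 y -0.7
```

The stop was met near 87.3 and the push is now 2.3 N above its baseline of 5.2. I'm aiming for about 6 N above it.

Emit:
apply_moves(translation=[[0.001,0,0],[0,0,0]], dr=[[0,0,0],[0,0,0]])

```text
t: 24.4
tcp_pos: [538.3, 80.4, 25.1]
tool_rot: [0.992, -0.128, -0.001, 0.0]
wrist_force: [-8.8, 2.3, 8.7]
gripper_width: 30.0
gripper_force: 40.0
```

```bash
python3 st.py
```

```text
t 24.4 tcp [538.3  80.4  25.1] yaw_y -104.74 tilt [-2.5  0.1] F [-8.76  2.31  8.66] T [ 0.48  0.93 -0.03] w 30.0 gf 40.0 j6 1.97
Fx,Fy stand -9.04 0.15 Fz 9.01 tip x 89.3 y -0.7
```

Emit:
apply_moves(translation=[[0.0005,0,0],[0,0,0]], dr=[[0,0,0],[0,0,0]])

```text
t: 25.0
tcp_pos: [538.4, 80.3, 25.1]
tool_rot: [0.992, -0.128, -0.002, 0.0]
wrist_force: [-10.1, 1.8, 10.3]
gripper_width: 29.5
gripper_force: 40.0
```

```bash
python3 st.py
```

```text
t 25.0 tcp [538.4  80.3  25.1] yaw_y -104.75 tilt [-3.2  0.2] F [-10.09   1.75  10.31] T [0.59 1.09 0.03] w 29.5 gf 40.0 j6 1.97
Fx,Fy stand -10.55 0.3 Fz 11.04 tip x 89.4 y -0.8
```

Emit:
apply_moves(translation=[[0,0,0],[0,0,0],[0,0,0],[0,0,0],[0,0,0]], dr=[[0,0,0],[0,0,0],[0,0,0],[0,0,0],[0,0,0]], hand=0.42)

```text
t: 25.9
tcp_pos: [540.4, 80.0, 25.0]
tool_rot: [0.992, -0.128, 0.0, -0.0]
wrist_force: [0.7, 0.8, -0.3]
gripper_width: 38.3
gripper_force: 0.0
```

Emit:
apply_moves(translation=[[0,0,0],[0,0,0],[0,0,0],[0,0,0],[0,0,0],[0,0,0],[0,0,0]], dr=[[0,0,0],[0,0,0],[0,0,0],[0,0,0],[0,0,0],[0,0,0],[0,0,0]], hand=0.1)

```text
t: 26.6
tcp_pos: [540.2, 80.0, 25.1]
tool_rot: [0.992, -0.128, 0.0, 0.0]
wrist_force: [0.5, -2.1, -1.4]
gripper_width: 29.5
gripper_force: 40.0
```

```bash
python3 st.py
```

```text
t 26.6 tcp [540.2  80.   25.1] yaw_y -104.74 tilt [ 0. -0.] F [ 0.49 -2.09 -1.36] T [-0.2  -0.06 -0.01] w 29.5 gf 40.0 j6 1.97
Fx,Fy stand 0.7 -1.29 Fz -1.04 tip x 91.2 y -0.6
```

Emit:
apply_moves(translation=[[0.0005,0,0],[0.0005,0,0],[0,0,0]], dr=[[0,0,0],[0,0,0],[0,0,0]])

```text
t: 27.3
tcp_pos: [540.2, 80.0, 25.0]
tool_rot: [0.992, -0.128, -0.001, 0.0]
wrist_force: [-5.5, 1.2, 3.9]
gripper_width: 29.8
gripper_force: 40.0
```

```bash
python3 st.py
```

```text
t 27.3 tcp [540.2  80.   25. ] yaw_y -104.74 tilt [-1.8  0.2] F [-5.5   1.15  3.93] T [ 0.3   0.42 -0.09] w 29.8 gf 40.0 j6 1.97
Fx,Fy stand -4.74 -0.22 Fz 3.84 tip x 91.2 y -0.6
```

Emit:
apply_moves(translation=[[0.0005,0,0],[0.0005,0,0],[0,0,0]], dr=[[0,0,0],[0,0,0],[0,0,0]])

```text
t: 28.0
tcp_pos: [540.4, 79.9, 25.0]
tool_rot: [0.992, -0.128, -0.002, 0.0]
wrist_force: [-8.8, 2.9, 6.9]
gripper_width: 29.9
gripper_force: 40.0
```

```bash
python3 st.py
```

```text
t 28.0 tcp [540.4  79.9  25. ] yaw_y -104.74 tilt [-3.2  0.2] F [-8.77  2.91  6.85] T [0.51 0.78 0.03] w 29.9 gf 40.0 j6 1.97
Fx,Fy stand -8.34 0.54 Fz 6.58 tip x 91.4 y -0.7
```

Emit:
apply_moves(translation=[[0.0005,0,0],[0,0,0]], dr=[[0,0,0],[0,0,0]])

```text
t: 28.6
tcp_pos: [540.6, 79.8, 25.1]
tool_rot: [0.992, -0.128, -0.002, 0.0]
wrist_force: [-9.8, 2.7, 8.4]
gripper_width: 29.8
gripper_force: 40.0
```

```bash
python3 st.py
```

```text
t 28.6 tcp [540.6  79.8  25.1] yaw_y -104.74 tilt [-3.6  0.2] F [-9.79  2.71  8.37] T [0.57 0.86 0.05] w 29.8 gf 40.0 j6 1.97
Fx,Fy stand -9.96 0.39 Fz 8.08 tip x 91.7 y -0.7
```

Emit:
apply_moves(translation=[[0.0005,0,0],[0,0,0]], dr=[[0,0,0],[0,0,0]])

```text
t: 29.2
tcp_pos: [540.8, 79.7, 25.0]
tool_rot: [0.992, -0.128, -0.002, 0.0]
wrist_force: [-10.8, 3.8, 9.1]
gripper_width: 29.6
gripper_force: 40.0
```

```bash
python3 st.py
```

```text
t 29.2 tcp [540.8  79.7  25. ] yaw_y -104.73 tilt [-4.2  0.2] F [-10.82   3.82   9.08] T [0.6  1.06 0.05] w 29.6 gf 40.0 j6 1.97Traceback (most recent call last):
  File "st.py", line 12, in <module>
    F.append(manip.get_obs()["wrist_force"]); vision.capture("top")
                                              ~~~~~~~~~~~~~~^^^^^^^
ValueError: 200 camera calls are used up
```

Emit:
apply_moves(translation=[[0,0,0],[0,0,0],[0,0,0],[0,0,0],[0,0,0]], dr=[[0,0,0],[0,0,0],[0,0,0],[0,0,0],[0,0,0]], hand=0.5)

```text
t: 30.0
tcp_pos: [543.5, 79.3, 25.2]
tool_rot: [0.992, -0.128, 0.0, -0.0]
wrist_force: [0.5, 0.9, -0.0]
gripper_width: 45.5
gripper_force: 0.0
```

Emit:
apply_moves(translation=[[0,0,-0.005],[0,0,-0.01],[0,0,-0.02],[0,0,-0.02],[0,0,-0.02],[-0.02,0,-0.02],[-0.03,0,-0.02],[-0.04,0,-0.01],[-0.04,0,0],[0,0,0],[0,0,0],[0,0,0]], dr=[[0,0,0],[0,0,0],[0,0,0],[0,0,0],[0,0,0],[0,0,0],[0,0,0],[0,0,0],[0,0,0],[0,0,0],[0,0,0],[0,0,0]])

```text
t: 31.2
tcp_pos: [418.7, 112.5, 150.8]
tool_rot: [0.992, -0.128, 0.001, -0.0]
wrist_force: [0.3, -0.2, 0.2]
gripper_width: 46.3
gripper_force: 0.0
```

```bash
python3 - <<'E'
from rig import vision
import cv2
a=vision.capture("scene")["frame"][180:300,235:415,::-1]
cv2.imwrite("pics/e1.png",cv2.resize(a,None,fx=4,fy=4,interpolation=3))
E
```

```text
Traceback (most recent call last):
ValueError: 200 camera calls are used up
```

The camera calls are used up, but the force evidence is consistent: the push ended about 6 N above the point where the stop was met, and the release was clean. I'll hand the job in.

```bash
python3 -c "
from rig import manip
print(manip.finish_job())"
```

```text
the job is handed in; nothing more can be done
None
```

The job is handed in at about 31 s: the wedge is under the foot, pushed in to about 6 N past where it met the stop, and let go with the gripper drawn clear. I couldn't take a final picture because the camera calls were used up, so the end state rests on the force readings alone, and the hand-in returned no verdict.

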